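Show the crowned tooth model to the inspection camera

TASK

Turn up the lamp first: swing the red-gripped dimmer lever until it lines up with the green set mark, and leave it there. Then pick the green stone tooth model with the gold crowns off the black board and hold it up in the air in front of the inspection camera: upright, its front teeth facing straight at the lens, centred on the lens and 120 mm from the glass. Finish holding it still there in the gripper, do not let go; do not touch the camera, and leave the other models, the jar and the bottle where they are.

Things in the scene. Friction and masses are not known exactly. Their poses are not given: they have to be found in the camera images.
- lever_grip (a point): Centre of the dimmer lever's red T-grip: a bar 28 mm long and 16 mm thick lying parallel to the hinge axis, on a 10 mm steel stem, 90 mm from the hinge axis. Its z axis points along the stem away from the hinge, its y axis along the hinge. It can be pinched from above over the two ends of the bar (28 mm) and turns between the fingers as the lever swings.
- lever_hinge (a point): Middle of the lever's hinge axis, 45 mm above the table, fixed on the grey dimmer console (130 x 70 mm, 30 mm high with a black 42 mm high block in the middle). y axis: the hinge axis (level); z up; x: level, the direction towards which the lever leans as its joint value grows.
- lever (a joint): Lever angle, rad: 0 upright, positive leaning to the x axis of lever_hinge (brighter, the yellow patch on the console), negative to the other side (dim, black patch). Stops at -0.7 and 0.7. It stays where it is left; moving it takes about 2 N at the grip.
- set_mark (a joint): Angle of the green set mark (two green pointers on the same axis, one on each side of the lever, 56 mm long with square tips), on the same scale as the lever: the lever lines up with it when both values are equal. Always on the positive side. The mark is an indicator only and cannot be felt or moved by the robot.
- mark_tip (a point): Point midway between the two green pointer tips, 50 mm from the hinge axis; its z axis points along the pointers away from the hinge.
- board: Black work board with a blue edge, 260 (x) x 300 (y) mm, 20 mm high, fixed on the table; origin at the centre of its underside. The three tooth models stand on it, in any order.
- model: The model to show: green stone tooth model with gold crowns on the two back teeth of its +y side, 60 to 130 g. Base 26 mm high and 46 mm wide (y), 45 mm deep (x from -23 to +22 mm): flat parallel sides for x from 0 to 22 mm, where it is gripped across its width, and a half-round front towards -x. White teeth stand 9 mm above the base along its outline, so it is 35 mm high overall. Origin at the centre of the underside; z up; -x is the way its front teeth face.
- model_front (a point): On the face of the model's two middle front teeth: 21 mm from the model's origin towards its -x, 30 mm above its underside. This point is to be on the camera's focus point.
- model_heel (a point): On the model's flat rear face: 22 mm towards its +x, 30 mm above the underside.
- model_white: White plaster-type tooth model, same shape and size as model (46 mm wide, 45 mm deep, 35 mm high), origin at the centre of its underside; a bystander.
- model_pink: Pink plaster-type tooth model, same shape and size as model (46 mm wide, 45 mm deep, 35 mm high), origin at the centre of its underside; a bystander.
- jar: White jar with a yellow cap, 48 mm diameter, 45 mm high, origin at the centre of its underside; a bystander.
- bottle: Small white bottle with a green cap, 36 mm diameter, 85 mm high, origin at the centre of its underside; a bystander.
- camera_head: Inspection camera: black box 70 x 50 x 50 mm with a lens barrel and a white ring light of 62 mm diameter, on an aluminium column 276 mm high with a round foot of 110 mm diameter. Origin at the centre height of the box, on the lens axis; the lens looks level along its own -x; z up. Its height on the column differs from start to start (lens axis 170 to 230 mm above the table); it stays there. The column stands 30 mm towards +x of this origin.
- camera_stand: The camera's stand, fixed on the table: round foot (110 mm diameter, 14 mm high) and column (18 mm diameter), both centred 30 mm towards +x of this origin, which lies on the table straight below the camera head's origin; same axes as the head.
- camera_lens (a point): Centre of the lens glass, at the front end of the barrel, 60 mm from the head's origin towards its -x; same axes as the head.
- camera_focus (a point): The focus point in the air: on the lens axis, 120 mm in front of the lens glass (180 mm from the head's origin towards its -x); same axes as the head.
Things that resemble listed ones, but are neither listed nor needed, are in the scene too. Of the things that look like the part that bears lever_grip, the larger one is meant.

How it is judged (in metres and radians):
On the way, in this order (a step that is already met when the one before it is completed fails the run):
1. the dimmer lever lines up with the green set mark (angle between the z axis of lever_grip and the z axis of mark_tip, either way round below 0.12 rad), for 0.2 s.
2. the green model is lifted clear of the board, carried by the gripper (height (world z) of model above 0.06 m and contact force between the fingers and model above 1 N), for 0.2 s.
At the end, for the whole second after the job is handed in: Lever within 0.12 rad of the mark. Green model held by the fingers alone, still, underside over 110 mm up, model_front within 15 mm of camera_focus, upright within 0.14 rad, facing the lens within 0.18 rad. Bystanders within 20 mm of their start (angle between the z axis of lever_grip and the z axis of mark_tip, either way round below 0.12 rad and distance between model_front and camera_focus below 0.015 m and height (world z) of model above 0.11 m and angle between model's own z axis and vertical below 0.14 rad and angle between the x axis of model and the x axis of camera_head, either way round below 0.18 rad and x of model_heel in the frame of camera_head below -0.19 m and contact force between the fingers and model above 1 N and linear speed of model below 0.02 m/s and contact force between model and model_white below 0.2 N and contact force between model and model_pink below 0.2 N and contact force between model and jar below 0.2 N and contact force between model and bottle below 0.2 N and contact force between model and board below 0.2 N and contact force between model and camera_head below 0.2 N and distance of each of model_white, model_pink, jar, bottle from where it was at the start of the episode below 0.02 m); the arm keeps its last pose, push and grip.
It fails at once if a bystander (white model) is moved by more than 20 mm or knocked over (distance of model_white from where it was at the start of the episode above 0.02 m or angle between model_white's own z axis and vertical above 0.4 rad).
It fails at once if a bystander (pink model) is moved by more than 20 mm or knocked over (distance of model_pink from where it was at the start of the episode above 0.02 m or angle between model_pink's own z axis and vertical above 0.4 rad).
It fails at once if a bystander (jar) is moved by more than 20 mm or knocked over (distance of jar from where it was at the start of the episode above 0.02 m or angle between jar's own z axis and vertical above 0.4 rad).
It fails at once if a bystander (bottle) is moved by more than 20 mm or knocked over (distance of bottle from where it was at the start of the episode above 0.02 m or angle between bottle's own z axis and vertical above 0.4 rad).
It fails at once if the camera is touched (contact force between camera_stand and anything else above 1 N).
It also fails if it takes over 51 s, if anything falls off the work surface, if the arm or the gripper's body presses on something with over 40 N, if the wrist force passes 120 N, or if a joint passes its speed limit or range.

ROBOT

A 6-joint arm with a two-finger parallel gripper is mounted at the origin on the work surface. World frame = base frame: x ahead of the robot, y to its left, z up, the work surface at z = 0. Lengths are in mm, angles in rad, forces in N, time in s.
With the tool pointing down it reaches from about 425 to 1125 mm from the base axis. Payload 14.9 kg.
Tool frame: the origin (TCP) lies midway between the tips of the shut fingers; the grasp point (between the pads) lies 19 mm behind it; z points along the fingers, y is the line along which they close (so a half turn about z gives the same grasp; the last joint's range is limited). The gripper opens to 91 mm and grips with 3 to 60 N. Pads are 32 mm wide; open, the fingers measure 118 mm over their backs; the gripper's body (76 mm by 178 mm) begins 60 mm behind the grasp point.
Start: joints at [-1.324, 0.379, 1.734, -0, 1.028, -0.033], TCP at [193.31, -672.792, 189.332] pointing down, gripper open.
Joint ranges: [-2.77, 2.77], [-0.74, 2.19], [0, 2.66], [-1.06, 4.2], [0.31, 2.87], [-3.08, 3.08]. Speed limits (rad/s): [1.89, 1.89, 2.39, 3.14, 3.14, 3.14].

INTERFACE

Orientations are given as a unit quaternion [w, x, y, z].
In Python, from plant import arm gives the robot as it stands.
- The arm moves only by the tool apply_moves, never from a script. Its arguments are lists of equal length, an entry for each row: "translation": the shift along the tool's x, y, z in mm, a list of three; "roll": the turn about the tool's z in rad. A call has exactly 10 rows; each row shifts and turns the commanded pose from where the row before left it, along the tool's axes as they then stand; what a row does not reach is not made up. A row lasts 1/10 s, in which the tool goes at most 50 mm and 8.59 degrees, less where a joint would pass 70% of its speed; a pose out of reach is approached as far as the arm can. A call is refused whole if a number of a shift passes 50 or a number of a turn 0.15, either way. A call with a gripper value outside its range is refused whole. "grip" is the finger opening in mm, from 0 to 91.2, set as the call begins (left out, the last holds). The fingers move at their own pace and stop on an object; "grip_force" is the grip in N (left out, the last holds). Time passes only in rows, so rows that do not move let the fingers close, or fill a call up. It gives the time, the measured TCP pose, the force, the opening and the grip force at its end, in the units of the state.
- arm.sense(): the state, without advancing time (a new reading comes with each control period).
- arm.get_image(name): name is "side" or "top" or "wrist"; returns a dict with "pixels" (420x560x3 uint8, red, green, blue), "fov_y" (degrees; the focal length in pixels is half the picture's height over the tangent of half this angle, whatever the lens; pixels are square), "cx", "cy" (the principal point, pixels), "R" (3x3) and "t" (3): a world point X has camera coordinates R X + t. Camera axes: x right, y down, z forward; pixel columns grow to the right and rows downward; lengths in mm; the calibration is good to about 2 mm. A picture is of the moment at which its call begins. There is no depth.
- arm.close_job(): hands the job in; it is judged then, once.
Trained networks look in a picture, given as the dict that the camera call returned (one of the last four; its "shot" number tells which), for a name from the list of things; names that differ only in an ending like _2 or _b are one class to them, and where a whole thing is asked for, a point or a joint stands for the part that bears it (a point fixed in the world has none). Each returns a list of dicts, best first, with "conf" (0 to 1); they miss things now and then, are a little off and sometimes report something else, mostly with a low value. They report only what shows in the picture. A call takes as long as a camera call. They do not tell look-alikes from the thing itself.
- arm.cut_out(picture, label): "mask" (420x560 bool, what is visible of it) and "extent" ([centre column, centre row, width, height] in pixels, round what is visible of it).
The state is a dict: "t": time; "joint_pos": joint angles; "qvel": joint speeds; "joint_torque": joint torques, N m; "eef_pos": TCP position; "eef_rot": TCP orientation; "wrist_force": force on the tool from outside, world axes, zero at the start; "ft_torque": the same for the moment, N m; "grip_width": finger opening in mm; "finger_force": force on a finger pad.
Only numpy, scipy, OpenCV 4.12 (cv2) and the standard library are available. Lean on these libraries where they do the work, as an engineer would, in place of code of your own. Each camera call takes 0.05 s, during which the arm holds its last target. There are 200 camera calls.

## Working session

There is one attempt and no reset: what is moved stays moved. The work goes in short steps, Python scripts to look and compute and a tool call to move; the robot and the scene stay as the last step left them, time stands still between calls to the robot, and variables do not carry over. Pictures are saved under pics/ and viewed, at most 10 in all, crops included, and the job is handed in when it is done.

Besides the shell and the picture viewer there is one more tool, called by a JSON object that holds its "name" and its "arguments", one argument or row to a line. apply_moves: Moves the arm, as the interface text tells. Its arguments: {"type":"object","properties":{"translation":{"type":"array","items":{"type":"array","items":{"type":"number"}}},"roll":{"type":"array","items":{"type":"number"}},"grip":{"type":"number"},"grip_force":{"type":"number"}},"required":["translation","roll"]}

```bash
mkdir -p pics
python3 - <<'E'
from plant import arm
import cv2,numpy as np,pickle
s=arm.sense();print(s['eef_pos'],s['eef_rot'],s['grip_width'],s['t'])
d={}
for n in('side','top'):
    p=arm.get_image(n);d[n]=p
    print(n,p['fov_y'],p['cx'],p['cy'],(-np.array(p['R']).T@np.array(p['t'])).round(),np.array(p['R']).round(2).tolist())
    cv2.imwrite(f'pics/{n}0.png',cv2.resize(p['pixels'][:,:,::-1],None,fx=1.42,fy=1.42,interpolation=cv2.INTER_CUBIC))
    for l in('lever_grip','mark_tip','board','model','model_white','model_pink','jar','bottle','camera_head','camera_stand'):
        print(l,[(np.round(r['extent']).tolist(),round(r['conf'],2)) for r in arm.cut_out(p,l)])
pickle.dump(d,open('d0.pkl','wb'))
E
```

```text
[ 193.18490676 -672.37197137  188.6885945 ] [-5.51495579e-04  9.90232817e-01  1.39422599e-01 -6.21131423e-05] 91.3687336228311 0.0
side 46.47750620224838 276.37017856127864 210.09238855988167 [115. 603. 947.] [[-0.84, -0.54, -0.02], [-0.41, 0.66, -0.64], [0.36, -0.53, -0.77]]
lever_grip [([383.0, 127.0, 20.0, 25.0], 0.46)]
mark_tip [([372.0, 129.0, 13.0, 33.0], 0.59)]
board [([260.0, 232.0, 158.0, 131.0], 0.56)]
model [([232.0, 206.0, 26.0, 26.0], 0.76), ([174.0, 329.0, 65.0, 68.0], 0.48)]
model_white [([309.0, 202.0, 25.0, 27.0], 0.83)]
model_pink [([263.0, 260.0, 23.0, 28.0], 0.94)]
jar [([288.0, 139.0, 19.0, 24.0], 0.64), ([383.0, 127.0, 25.0, 26.0], 0.22)]
bottle [([269.0, 324.0, 17.0, 30.0], 0.63), ([232.0, 204.0, 22.0, 22.0], 0.19)]
camera_head []
camera_stand [([174.0, 353.0, 67.0, 123.0], 0.8)]
top 51.79662844454511 277.3279249682416 213.37192128390848 [ 402.   19. 1009.] [[0.01, -1.0, 0.01], [-1.0, -0.01, -0.1], [0.1, -0.01, -1.0]]
lever_grip [([459.0, 250.0, 29.0, 16.0], 0.51)]
mark_tip [([450.0, 233.0, 41.0, 14.0], 0.46)]
board [([275.0, 191.0, 133.0, 119.0], 0.81), ([274.0, 155.0, 24.0, 26.0], 0.48)]
model [([442.0, 240.0, 55.0, 61.0], 0.7), ([274.0, 154.0, 22.0, 25.0], 0.59)]
model_white [([319.0, 223.0, 24.0, 23.0], 0.72)]
model_pink [([235.0, 220.0, 26.0, 26.0], 0.91)]
jar [([394.0, 152.0, 24.0, 25.0], 0.56)]
bottle [([174.0, 266.0, 14.0, 17.0], 0.79), ([70.0, 222.0, 64.0, 43.0], 0.49)]
camera_head [([71.0, 224.0, 66.0, 38.0], 0.76)]
camera_stand [([71.0, 225.0, 97.0, 47.0], 0.71)]
```

View pics/side0.png

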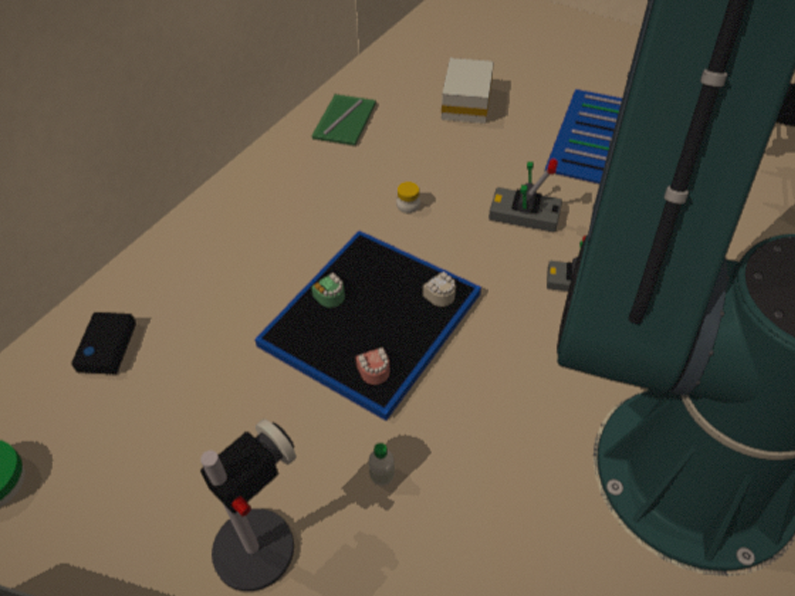

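View pics/top0.png

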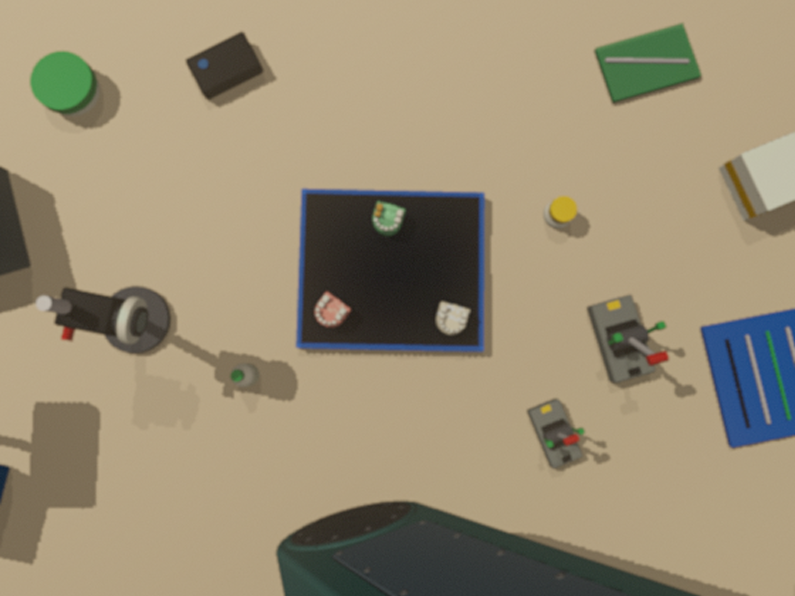

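The side view shows the board in the middle, with green at (328,290), white at (439,289) and pink at (373,365). The inspection camera is at lower left with its ring at (275,441), and the large console is at (525,207) with its red grip at (552,165). The top view (also ×1.42) shows the large lever's red grip at (657,357), the yellow patch at (614,306) and the green model at (388,218).

```bash
cat > h.py <<'E'
import numpy as np,cv2
from scipy.optimize import least_squares
def foc(p): return 210/np.tan(np.radians(p['fov_y'])/2)
def proj(p,X):
    c=np.atleast_2d(X)@np.array(p['R']).T+np.array(p['t']); f=foc(p)
    return np.c_[p['cx']+f*c[:,0]/c[:,2],p['cy']+f*c[:,1]/c[:,2]]
def ray(p,uv):
    R=np.array(p['R']); f=foc(p)
    return -R.T@np.array(p['t']), R.T@np.array([(uv[0]-p['cx'])/f,(uv[1]-p['cy'])/f,1])
def onz(p,uv,z):
    o,d=ray(p,uv); return o+d*(z-o[2])/d[2]
def tri(obs):
    r=least_squares(lambda X:np.concatenate([(proj(p,X)[0]-uv) for p,uv in obs]),[500,0,100],x_scale=100)
    return r.x,np.abs(r.fun).max()
E
python3 - <<'E'
from h import *;import pickle
d=pickle.load(open('d0.pkl','rb'));S,T=d['side'],d['top'];k=1/1.42
for n,s,t in[('grip',(552,165),(657,357)),('ring',(275,441),(133,320)),('coltop',(209,459),(44,303)),('tipL',(530,164),(660,325)),('tipR',(525,187),(617,338)),('greencap',(380,449),(238,376))]:
    print(n,*[np.round(x,1) for x in tri([(S,np.array(s)*k),(T,np.array(t)*k)])])
for n,t,z in[('foot',(138,320),14),('green',(388,218),55),('white',(452,318),55),('pink',(331,310),55),('jar',(563,209),45),('yellow',(614,306),30),('black',(634,372),30)]:
    print(n,onz(T,np.array(t)*k,z).round(1))
print('foot side',onz(S,np.array((253,547))*k,14).round(1))
E
```

```text
grip [ 415.  -365.9  130.9] 0.3
ring [456.9 354.3 202.2] 0.6
coltop [471.1 432.1 272.6] 0.4
tipL [ 463.2 -386.5   97.8] 0.4
tipR [ 442.7 -321.    99.8] 0.1
greencap [383.1 244.8  78.1] 0.9
foot [468.4 423.7  14. ]
green [631.1  20.8  55. ]
white [473.4 -80.5  55. ]
pink [484.1 108.2  55. ]
jar [ 651.3 -260.1   45. ]
yellow [ 497.  -343.7   30. ]
black [ 391.9 -372.8   30. ]
foot side [469.5 431.8  14. ]
```

{"name": "apply_moves", "arguments": {
  "translation": [
    [30,-24,-11],
    [30,-24,-11],
    [30,-24,-11],
    [30,-24,-11],
    [30,-24,-11],
    [30,-24,-11],
    [30,-24,-11],
    [30,-24,-11],
    [30,-24,-11],
    [30,-24,-11]
  ],
  "roll": [0,0,0,0,0,0,0,0,0,0]
}}

```text
t: 2.1
eef_pos: [416.0, -357.9, 300.0]
eef_rot: [0.0, 0.99, 0.139, 0.0]
wrist_force: [0.1, 0.1, 0.3]
grip_width: 91.1
finger_force: 0.0
```

```bash
cat > look.py <<'E'
from plant import arm
import cv2,pickle,sys
from h import *
n=sys.argv[1];p=arm.get_image('wrist');pickle.dump(p,open(n+'.pkl','wb'))
s=arm.sense();print(s['t'],s['eef_pos'],s['eef_rot'],s['grip_width'])
print(p['fov_y'],(-np.array(p['R']).T@np.array(p['t'])).round(1),np.array(p['R']).round(3).tolist())
cv2.imwrite(f'pics/{n}.png',cv2.resize(p['pixels'][:,:,::-1],None,fx=1.42,fy=1.42,interpolation=cv2.INTER_CUBIC))
E
python3 look.py w1
```

```text
2.15 [ 418.68096304 -355.18052096  301.80609924] [4.46563664e-04 9.90156888e-01 1.39955922e-01 1.21527676e-03] 90.65487587088082
66.52765349603142 [ 486.2 -337.   496.4] [[0.275, -0.962, 0.0], [-0.929, -0.265, 0.257], [-0.247, -0.071, -0.966]]
```

View pics/w1.png

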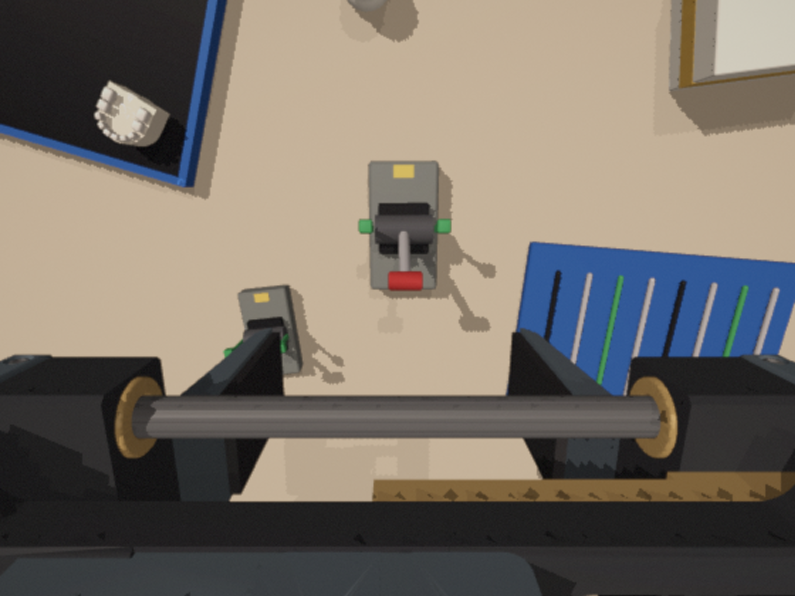

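The wrist view shows the console square to the image: corners (369,161), (438,161), (437,289), (370,289), red grip centred at (405,281), green pointers at (365,226) and (444,226), both nearly end-on.

```bash
cat > fit.py <<'E'
from h import *;import pickle
d=pickle.load(open('d0.pkl','rb'));S,T=d['side'],d['top'];W=pickle.load(open('w1.pkl','rb'))
# enlarged crops
ims=[]
for p,(u,v) in((S,(372,135)),(T,(445,240)),(W,(284,160))):
    ims.append(cv2.resize(p['pixels'][v-35:v+35,u-25:u+25+(0)][:,:,::-1],(260,364),interpolation=cv2.INTER_CUBIC))
cv2.imwrite('pics/crops.png',np.hstack(ims))
k=1/1.42
def pts(q):
    x,y,yaw,a,m=q;H=np.array([x,y,45]);X=np.array([np.cos(yaw),np.sin(yaw),0]);Y=np.array([-np.sin(yaw),np.cos(yaw),0]);Z=np.array([0,0,1])
    g=H+90*(np.sin(a)*X+np.cos(a)*Z); b=H*[1,1,0]+30*Z
    return dict(H=H,X=X,g=g,c=[b+65*X+35*Y,b+65*X-35*Y,b-65*X-35*Y,b-65*X+35*Y],m=H+53*(np.sin(m)*X+np.cos(m)*Z))
def res(q):
    P=pts(q);o=[]
    for X,uv in zip(P['c'],[(369,161),(438,161),(437,289),(370,289)]):o.append(proj(W,X)[0]-np.array(uv)*k)
    o.append(proj(W,P['g'])[0]-np.array((405,281))*k)
    o.append(proj(S,P['g'])[0]-np.array((552,165))*k);o.append(proj(T,P['g'])[0]-np.array((657,357))*k)
    o.append(proj(S,P['m'])[0]-np.array((527.5,176))*k);o.append(proj(T,P['m'])[0]-np.array((638.5,331.5))*k)
    return np.concatenate(o)
r=least_squares(res,[444,-358,.27,-.3,.2],x_scale=[100,100,1,1,1])
print(r.x.round(3),r.fun.round(1),pts(r.x)['g'])
E
python3 fit.py
```

```text
[ 4.47077e+02 -3.56838e+02  2.82000e-01 -3.89000e-01  1.23000e-01] [-0.9 -0.3  0.8 -0.5 -0.3  0.5  0.1  0.7  0.3 -0.5  0.5  0.8 -0.5  0.1
  0.3 -0.5  0.3 -0.3] [ 414.27572728 -366.35179327  128.2681588 ]
```

View pics/crops.png

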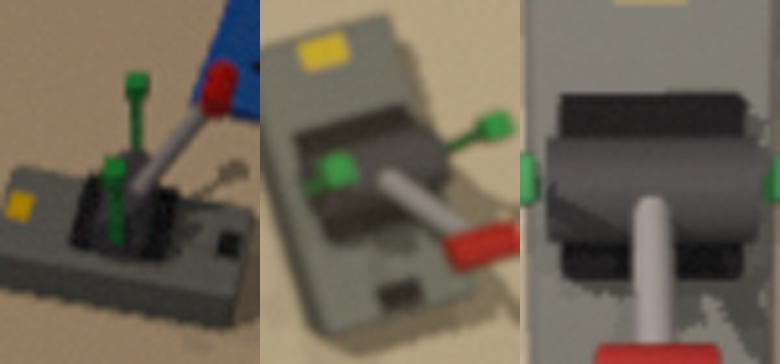

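The three crops show both pointers nearly upright with small square tips, and the lever leaning to the dim side.

```bash
sed -i 's/H+53\*/H+51*/; s/    return np.concatenate(o)/    o.append(2*(proj(W,P["m"])[0]-np.array((404.5,226.3))*k))\n    return np.concatenate(o)/; s/^cv2.imwrite.*//' fit.py
cat >> fit.py <<'E'
P=pts(r.x);s0=P['g'];ma=r.x[4];s1=P['H']+90*(np.sin(ma)*P['X']+np.array([0,0,np.cos(ma)]))
print('grip target',s1)
from scipy.spatial.transform import Rotation as Ro
from plant import arm
s=arm.sense();q=s['eef_rot'];M=Ro.from_quat([q[1],q[2],q[3],q[0]]).as_matrix();print(s['eef_pos'],M.round(3).tolist())
print('tool delta to grip',M.T@(s0-s['eef_pos']),'then',M.T@(s1-s0))
E
python3 fit.py
```

```text
[ 4.47084e+02 -3.56811e+02  2.82000e-01 -3.89000e-01  1.37000e-01] [-0.9 -0.3  0.8 -0.5 -0.3  0.5  0.1  0.7  0.3 -0.5  0.5  0.8 -0.5  0.1
  0.   0.1 -0.1 -0.5  0.3  0.1] [ 414.27100008 -366.33249584  128.26257348]
grip target [ 458.90315626 -353.38137233  134.15459787]
[ 418.68096304 -355.18052096  301.80609924] [[0.961, 0.277, 0.003], [0.277, -0.961, -0.001], [0.002, 0.001, -1.0]]
tool delta to grip [ -7.72400648   9.28033734 173.53784808] then [46.4864927  -0.06648913 -5.78606019]
```

{"name": "apply_moves", "arguments": {
  "translation": [
    [-1,3,25],
    [-1,2,25],
    [0,2,25],
    [0,0,25],
    [0,0,25],
    [0,0,20],
    [0,0,20],
    [0,0,20],
    [0,0,0],
    [0,0,0]
  ],
  "roll": [0,0,0,0,0,0,0,0,0,0]
}}

```text
t: 3.15
eef_pos: [415.4, -366.7, 114.7]
eef_rot: [-0.0, 0.99, 0.139, -0.0]
wrist_force: [-0.2, -0.2, 0.4]
grip_width: 91.5
finger_force: 0.0
```

{"name": "apply_moves", "arguments": {
  "translation": [
    [0,0,0],
    [0,0,0],
    [0,0,0],
    [0,0,0],
    [0,0,0],
    [0,0,0],
    [0,0,0],
    [0,0,0],
    [0,0,0],
    [0,0,0]
  ],
  "roll": [0,0,0,0,0,0,0,0,0,0],
  "grip": 20,
  "grip_force": 10
}}

```text
t: 4.15
eef_pos: [415.4, -366.5, 114.3]
eef_rot: [-0.0, 0.99, 0.139, -0.0]
wrist_force: [0.9, -0.0, -0.2]
grip_width: 20.1
finger_force: 0.0
```

```bash
python3 look.py w2
```

```text
4.2 [ 415.33145459 -366.54122354  114.29026548] [-3.90303787e-05  9.90232188e-01  1.39428159e-01 -3.79942844e-05] 20.06198211369233
66.52765349603142 [ 485.6 -345.7  310.7] [[0.275, -0.962, -0.0], [-0.929, -0.266, 0.257], [-0.247, -0.071, -0.966]]
```

View pics/w2.png

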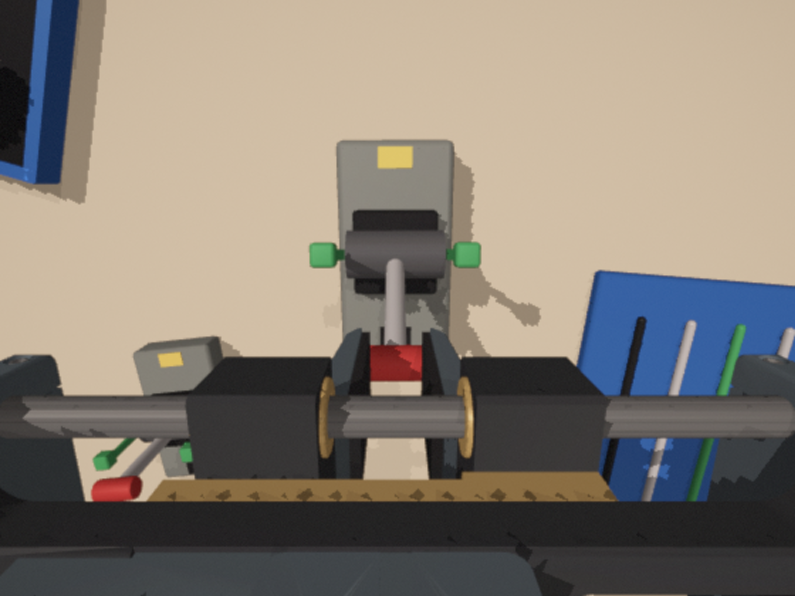

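The wrist view shows the stem coming down to the red bar at (396,363), with the finger tips at both sides; the small console stays to the left. I'll check where the bar is predicted against the fingers.

Run:
```python
from h import *;import pickle
from plant import arm
W=pickle.load(open('w2.pkl','rb'));k=1.42
s=arm.sense();print(s['grip_width'],s['finger_force'],s['wrist_force'])
X=np.array([.961,.278,0]);Y=np.array([.278,-.961,0])
g=np.array([414.3,-366.3,128.3]);t=np.array(s['eef_pos'])
for n,P in[('grip',g),('endL',g-14*Y),('endR',g+14*Y),('tcp',t),('padL tip front',t-10*Y+16*X),('padR tip front',t+10*Y+16*X),('padL at 28 up',t-10*Y+16*X+[0,0,28]),('hinge',np.array([447,-356.8,45]))]: print(n,proj(W,P)[0]*k)
m=W['pixels'].astype(int);r=(m[...,0]>100)&(m[...,1]<60)&(m[...,2]<60);ys,xs=np.where(r);q=xs>220;print(xs[q].min()*k,xs[q].max()*k,ys[q].min()*k,ys[q].max()*k)
```

```text
20.06198211369233 0.0 [-0.27680975  0.20234129  0.27312139]
grip [395.91631179 362.14822478]
endL [363.33160117 362.24757796]
endR [428.50500465 362.04885945]
tcp [397.0032659  348.67857966]
padL tip front [374.69008638 315.26327502]
padR tip front [419.1521073  315.12379273]
padL at 28 up [371.53978424 335.34028526]
hinge [395.51063635 254.21592544]
370.62 420.32 345.06 379.14
```

{"name": "apply_moves", "arguments": {
  "translation": [
    [0,0,0],
    [0,0,0],
    [0,0,0],
    [0,0,0],
    [0,0,5],
    [0,0,5],
    [0,0,5],
    [0,0,5],
    [0,0,0],
    [0,0,0]
  ],
  "roll": [0,0,0,0,0,0,0,0,0,0],
  "grip": 60
}}

```text
t: 5.2
eef_pos: [415.3, -366.5, 94.1]
eef_rot: [-0.0, 0.99, 0.139, -0.0]
wrist_force: [-0.0, -0.5, 0.5]
grip_width: 59.7
finger_force: 0.0
```

{"name": "apply_moves", "arguments": {
  "translation": [
    [0,0,0],
    [0,0,0],
    [0,0,0],
    [0,0,0],
    [0,0,0],
    [0,0,0],
    [0,0,0],
    [0,0,0],
    [0,0,0],
    [0,0,0]
  ],
  "roll": [0,0,0,0,0,0,0,0,0,0],
  "grip": 10
}}

```text
t: 6.2
eef_pos: [415.3, -366.4, 94.4]
eef_rot: [-0.0, 0.99, 0.139, -0.0]
wrist_force: [-2.2, 3.5, 6.2]
grip_width: 27.9
finger_force: 10.0
```

{"name": "apply_moves", "arguments": {
  "translation": [
    [6,0,-2],
    [6,0,-2],
    [6,0,-1],
    [6,0,-1],
    [6,0,0],
    [6,0,0],
    [6,0,0],
    [4,0,0],
    [0,0,0],
    [0,0,0]
  ],
  "roll": [0,0,0,0,0,0,0,0,0,0]
}}

```text
t: 7.2
eef_pos: [459.6, -353.5, 100.0]
eef_rot: [-0.0, 0.99, 0.139, 0.0]
wrist_force: [-0.4, 5.1, -4.0]
grip_width: 27.9
finger_force: 10.0
```

```bash
python3 look.py w3
```

```text
7.25 [ 459.48248126 -353.53685988  100.02810641] [-2.86247933e-04  9.90239295e-01  1.39377386e-01 -1.26782334e-05] 27.66423091954532
66.52765349603142 [ 529.8 -332.7  296.5] [[0.275, -0.962, -0.0], [-0.929, -0.266, 0.257], [-0.247, -0.07, -0.966]]
```

View pics/w3.png

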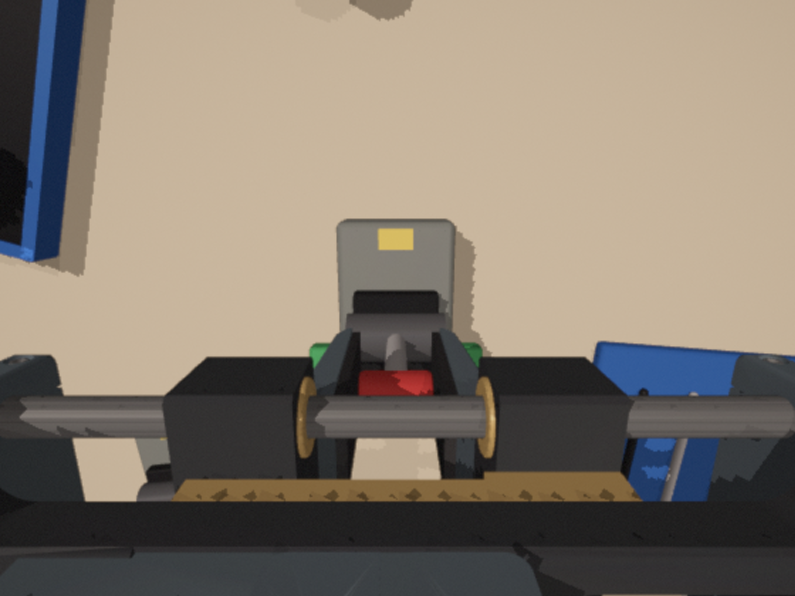

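The lever followed; the red bar now sits in the fingers at (396,385), beside the pointers. Release and check.

{"name": "apply_moves", "arguments": {
  "translation": [
    [0,0,0],
    [0,0,0],
    [0,0,0],
    [0,0,0],
    [0,0,-15],
    [-5,0,-35],
    [-10,0,-45],
    [-10,0,-45],
    [-10,0,-45],
    [0,0,0]
  ],
  "roll": [0,0,0,0,0,0,0,0,0,0],
  "grip": 91
}}

```text
t: 8.25
eef_pos: [427.3, -365.7, 292.9]
eef_rot: [0.004, 0.99, 0.139, 0.003]
wrist_force: [1.1, -0.6, -0.5]
grip_width: 91.2
finger_force: 0.0
```

```bash
cat > mk.py <<'E'
from plant import arm
from h import *;import pickle
W=arm.get_image('wrist');S=arm.get_image('side');pickle.dump((W,S),open('w4.pkl','wb'))
print(arm.sense()['eef_pos'])
def blobs(p,f,lo=15):
    m=f(*[p['pixels'][...,i].astype(int) for i in range(3)]).astype(np.uint8)
    n,_,st,c=cv2.connectedComponentsWithStats(m);return [(st[i].tolist(),c[i].round(1).tolist()) for i in range(1,n) if st[i,4]>lo]
red=lambda r,g,b:(r>100)&(g<70)&(b<70); grn=lambda r,g,b:(g>90)&(r<80)&(b<g-30)
print('red',blobs(W,red),'grn',blobs(W,grn))
print('Sred',blobs(S,red,6),'grn',blobs(S,grn,6))
H=np.array([447.1,-356.8,45]);X=np.array([np.cos(.282),np.sin(.282),0]);Z=np.array([0,0,1])
for a in(0,.05,.1,.15,.2,.25): print(a,[proj(p,H+L*(np.sin(a)*X+np.cos(a)*Z))[0].round(1).tolist() for p in(W,S) for L in(90,51)])
E
python3 mk.py
```

```text
[ 426.14801925 -363.89604674  287.14830056]
red [([262, 163, 26, 14, 359], [274.5, 169.5])] grn [([297, 163, 11, 10, 51], [301.4, 168.9]), ([245, 164, 7, 8, 25], [249.4, 168.6]), ([416, 201, 15, 66, 222], [423.0, 233.4]), ([504, 208, 15, 43, 168], [511.2, 229.4]), ([148, 254, 5, 7, 21], [149.6, 256.6])]
Sred [([369, 107, 7, 10, 36], [371.8, 110.8]), ([257, 263, 6, 7, 24], [259.3, 266.1]), ([164, 352, 10, 10, 63], [168.3, 355.9])] grn [([220, 67, 22, 29, 60], [229.9, 79.0]), ([243, 68, 10, 2, 13], [247.2, 68.6]), ([367, 130, 4, 4, 12], [368.5, 131.5]), ([220, 201, 8, 8, 15], [223.1, 205.1]), ([231, 200, 6, 5, 13], [233.8, 201.9]), ([0, 310, 11, 34, 270], [4.1, 325.2])]
0 [[275.1, 178.1], [275.1, 173.6], [376.2, 112.7], [374.1, 124.4]]
0.05 [[275.0, 174.1], [275.1, 171.5], [374.5, 112.4], [373.2, 124.2]]
0.1 [[275.0, 170.0], [275.1, 169.5], [372.7, 112.2], [372.2, 124.1]]
0.15 [[275.0, 165.9], [275.1, 167.4], [370.9, 112.1], [371.2, 124.1]]
0.2 [[275.0, 161.8], [275.1, 165.3], [369.2, 112.0], [370.2, 124.0]]
0.25 [[274.9, 157.7], [275.0, 163.2], [367.4, 112.0], [369.3, 124.0]]
```

The lever reads about 0.11 and the mark about 0.12, so they line up. Next I'll go above the green model, turning the tool half round so the wrist stays in range at the end.

{"name": "apply_moves", "arguments": {
  "translation": [
    [33,-31,2],
    [33,-31,2],
    [33,-31,2],
    [33,-31,2],
    [33,-31,2],
    [33,-31,2],
    [33,-31,2],
    [33,-31,2],
    [33,-31,2],
    [33,-31,2]
  ],
  "roll": [0,0,0,0,0,0,0,0,0,0]
}}

```text
t: 9.35
eef_pos: [657.5, 27.7, 263.6]
eef_rot: [-0.0, 0.99, 0.14, -0.001]
wrist_force: [0.5, -0.4, 0.2]
grip_width: 90.9
finger_force: 0.0
```

{"name": "apply_moves", "arguments": {
  "translation": [
    [0,0,0],
    [0,0,0],
    [0,0,0],
    [0,0,0],
    [0,0,0],
    [0,0,0],
    [0,0,0],
    [0,0,0],
    [0,0,0],
    [0,0,0]
  ],
  "roll": [-0.145,-0.145,-0.145,-0.145,-0.145,-0.145,-0.145,-0.145,-0.145,-0.145]
}}

```text
t: 10.35
eef_pos: [656.7, 25.8, 263.6]
eef_rot: [-0.001, 0.646, 0.763, -0.001]
wrist_force: [-0.6, 0.4, -0.1]
grip_width: 91.1
finger_force: 0.0
```

{"name": "apply_moves", "arguments": {
  "translation": [
    [0,0,0],
    [0,0,0],
    [0,0,0],
    [0,0,0],
    [0,0,0],
    [0,0,0],
    [0,0,0],
    [0,0,0],
    [0,0,0],
    [0,0,0]
  ],
  "roll": [-0.145,-0.145,-0.145,-0.145,-0.145,-0.145,-0.145,-0.145,-0.145,-0.145]
}}

```text
t: 11.35
eef_pos: [656.7, 25.8, 263.6]
eef_rot: [-0.001, -0.022, 1.0, 0.0]
wrist_force: [0.3, 1.2, -0.6]
grip_width: 91.0
finger_force: 0.0
```

```bash
python3 look.py w5
```

```text
11.4 [656.74754888  25.79191404 263.70248998] [-1.25106384e-03 -2.68685882e-02  9.99638191e-01  1.03645721e-05] 91.15176546061352
66.52765349603142 [585.5  23.5 460.3] [[-0.043, 0.999, 0.0], [0.966, 0.041, 0.255], [0.255, 0.011, -0.967]]
```

View pics/w5.png

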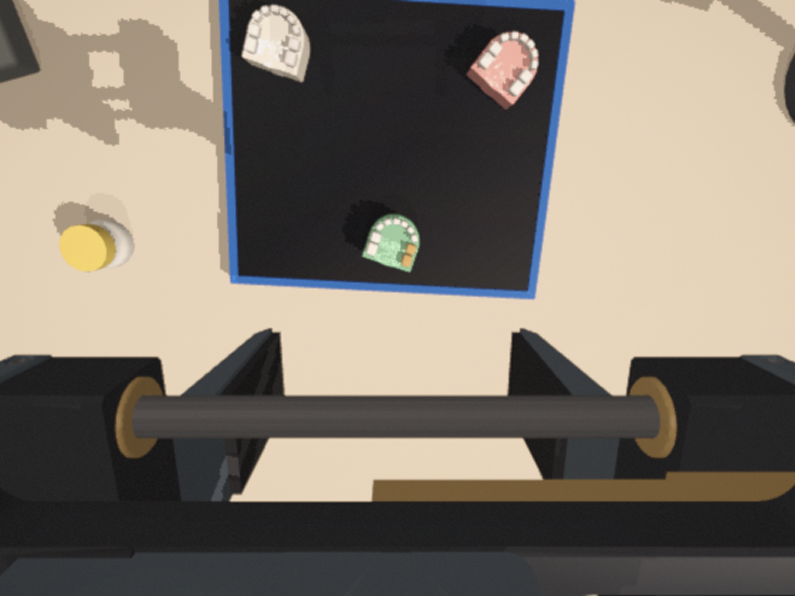

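The wrist view shows the green model with its front up (towards the robot) at (392,243), rear corners at (363,260) and (411,271), gold crowns at the right rear. White, pink and the jar are well clear of it.

```bash
cat > fm.py <<'E'
from h import *;import pickle,sys
from scipy.optimize import minimize
W=pickle.load(open(sys.argv[1],'rb'));z0=float(sys.argv[2]) if len(sys.argv)>2 else 20
x0=[float(v) for v in sys.argv[3:6]] or [631,21,.1]
th=np.linspace(np.pi/2,1.5*np.pi,25);base=np.r_[[[22,-23],[22,23]],np.c_[23*np.cos(th),23*np.sin(th)]]
def pts(q):
    c,s=np.cos(q[2]),np.sin(q[2]);B=base@np.array([[c,s],[-s,c]])+q[:2]
    T=(base*.96)@np.array([[c,s],[-s,c]])+q[:2]
    return np.r_[np.c_[B,np.full(len(B),z0)],np.c_[B,np.full(len(B),z0+26)],np.c_[T,np.full(len(T),z0+34)]]
K=4;c0=np.round(proj(W,[[x0[0],x0[1],z0+18]])[0]).astype(int);R=32
crop=W['pixels'][c0[1]-R:c0[1]+R,c0[0]-R:c0[0]+R]
big=cv2.resize(crop,None,fx=K,fy=K,interpolation=cv2.INTER_LINEAR).astype(int)
m=((big.max(2)>75)&(big[...,2]<big.max(2)+1)).astype(np.uint8)
n,l,st,cc=cv2.connectedComponentsWithStats(m)
i=max(range(1,n),key=lambda i:-np.hypot(*(cc[i]-R*K)) if st[i,4]>800 else -1e9)
m=cv2.morphologyEx((l==i).astype(np.uint8),cv2.MORPH_CLOSE,np.ones((9,9)))
def cost(q):
    h=cv2.convexHull(((proj(W,pts(q))-c0+R+.5)*K*16).round().astype(np.int32))
    o=np.zeros_like(m);cv2.fillConvexPoly(o,h,1,shift=4);return float((o!=m).sum())
best=min((minimize(cost,[x0[0],x0[1],y],method='Nelder-Mead',options=dict(initial_simplex=[[x0[0],x0[1],y],[x0[0]+6,x0[1],y],[x0[0],x0[1]+6,y],[x0[0],x0[1],y+.2]])) for y in(x0[2]-.2,x0[2],x0[2]+.2)),key=lambda r:r.fun)
print(best.x,best.fun,m.sum())
E
python3 fm.py w5.pkl 20 631 21 -.2;python3 fm.py w5.pkl 20 631 21 .2
```

```text
[ 6.35188363e+02  2.38709480e+01 -2.81616158e-01] 935.0 19592
[ 6.35123181e+02  2.39705646e+01 -2.93219444e-01] 934.0 19592
```

{"name": "apply_moves", "arguments": {
  "translation": [
    [13,-4,0],
    [0,0,25],
    [0,0,25],
    [0,0,30],
    [0,0,30],
    [0,0,30],
    [0,0,30],
    [0,0,20],
    [0,0,14],
    [0,0,0]
  ],
  "roll": [0,0.11,0.11,0.11,0,0,0,0,0,0]
}}

```text
t: 12.4
eef_pos: [642.9, 21.0, 59.4]
eef_rot: [-0.002, 0.147, 0.989, -0.0]
wrist_force: [0.0, 0.2, -0.4]
grip_width: 91.0
finger_force: 0.0
```

```bash
python3 look.py w6
python3 - <<'E'
from plant import arm
import cv2,pickle,numpy as np
p=arm.get_image('side');pickle.dump(p,open('s6.pkl','wb'))
w=pickle.load(open('w6.pkl','rb'))
a=cv2.resize(p['pixels'][150:250,180:290][:,:,::-1],(440,400),interpolation=cv2.INTER_CUBIC)
b=cv2.resize(w['pixels'][140:330,130:430][:,:,::-1],(360,228));b=cv2.copyMakeBorder(b,0,172,0,0,0)
cv2.imwrite('pics/c6.png',np.hstack([a,b]))
E
```

```text
12.45 [643.89638603  20.99215153  60.87668353] [-7.38264662e-04  1.46273544e-01  9.89243900e-01 -1.10539312e-04] 90.81148296978878
66.52765349603142 [574.8  42.8 256.1] [[0.291, 0.957, -0.001], [0.925, -0.282, 0.254], [0.243, -0.075, -0.967]]
```

View pics/c6.png

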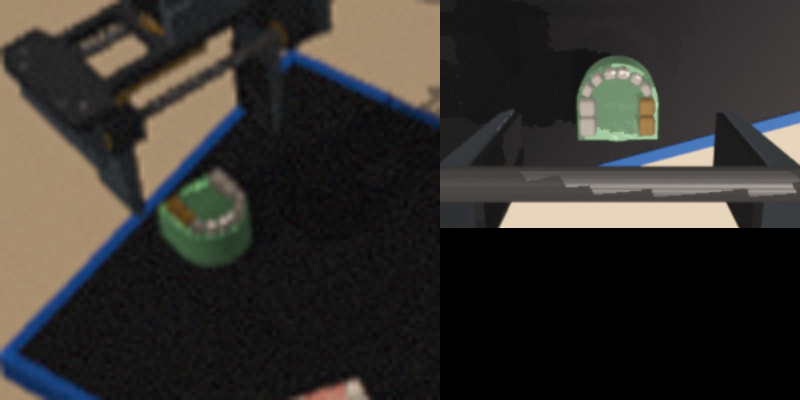

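Side crop: the fingers straddle the model squarely, tips at (138,212) and (277,130) in the crop; the wrist crop shows the model centred between them and square to the tool.

```bash
python3 - <<'E'
from h import *;import pickle
S=pickle.load(open('s6.pkl','rb'));W=pickle.load(open('w6.pkl','rb'))
t=np.array([643.9,21,60.8]);X=np.array([-.958,.286,0]);Y=np.array([.286,.958,0])
for h in(0,10,20,30):
    print(h,*[((proj(S,t+[0,0,h]+s*52*Y+x*X)[0]-[180,150])*4).round().tolist() for s in(1,-1) for x in(-12,12)], ((proj(W,t+[0,0,h]-45.6*Y+10*X)[0]-[130,140])*1.2+[440,0]).round())
E
python3 fm.py w6.pkl 20 635 24 -.28
```

```text
0 [116.0, 215.0] [140.0, 238.0] [253.0, 129.0] [277.0, 151.0] [531. 110.]
10 [114.0, 204.0] [138.0, 227.0] [252.0, 118.0] [276.0, 140.0] [527. 116.]
20 [112.0, 193.0] [136.0, 216.0] [251.0, 107.0] [275.0, 129.0] [522. 123.]
30 [109.0, 182.0] [134.0, 205.0] [250.0, 96.0] [274.0, 118.0] [517. 130.]
[ 6.34663549e+02  2.38133625e+01 -3.13978422e-01] 209.0 60904
```

Tips sit about 20 mm above the reported TCP, which agrees with the lever grasp, so I'll descend in stages to TCP z ≈ 9.

{"name": "apply_moves", "arguments": {
  "translation": [
    [0,0,6],
    [0,0,6],
    [0,0,6],
    [0,0,5],
    [0,0,5],
    [0,0,3],
    [0,0,3],
    [0,0,0],
    [0,0,0],
    [0,0,0]
  ],
  "roll": [0.02,0,0,0,0,0,0,0,0,0]
}}

```text
t: 13.5
eef_pos: [644.8, 21.1, 27.5]
eef_rot: [0.0, 0.155, 0.988, 0.0]
wrist_force: [-0.4, 0.0, 1.2]
grip_width: 91.1
finger_force: 0.0
```

{"name": "apply_moves", "arguments": {
  "translation": [
    [0,0,2],
    [0,0,2],
    [0,0,2],
    [0,0,2],
    [0,0,2],
    [0,0,2],
    [0,0,2],
    [0,0,2],
    [0,0,0],
    [0,0,0]
  ],
  "roll": [0,0,0,0,0,0,0,0,0,0]
}}

```text
t: 14.5
eef_pos: [644.6, 21.1, 11.3]
eef_rot: [-0.0, 0.155, 0.988, -0.0]
wrist_force: [-0.6, -0.5, 0.0]
grip_width: 91.0
finger_force: 0.0
```

{"name": "apply_moves", "arguments": {
  "translation": [
    [0,0,2],
    [0,0,1],
    [0,0,0],
    [0,0,0],
    [0,0,0],
    [0,0,0],
    [0,0,0],
    [0,0,0],
    [0,0,0],
    [0,0,0]
  ],
  "roll": [0,0,0,0,0,0,0,0,0,0],
  "grip": 35,
  "grip_force": 25
}}

```text
t: 15.5
eef_pos: [644.7, 21.1, 8.3]
eef_rot: [-0.0, 0.155, 0.988, -0.0]
wrist_force: [-0.1, -0.7, 1.9]
grip_width: 46.0
finger_force: 25.0
```

{"name": "apply_moves", "arguments": {
  "translation": [
    [0,0,0],
    [0,0,-5],
    [0,0,-10],
    [0,0,-20],
    [0,0,-30],
    [0,0,-35],
    [0,0,-35],
    [0,0,-20],
    [0,0,-5],
    [0,0,0]
  ],
  "roll": [0,0,0,0,0,0,0,0,0,0]
}}

```text
t: 16.5
eef_pos: [644.9, 21.1, 169.1]
eef_rot: [0.001, 0.155, 0.988, 0.0]
wrist_force: [-0.6, 0.1, -0.3]
grip_width: 46.1
finger_force: 25.0
```

```bash
python3 look.py w7; python3 fm.py w7.pkl 180 635 24 -.31
python3 - <<'E'
from plant import arm
import cv2,pickle,numpy as np
for n in('side','top'):
    p=arm.get_image(n);pickle.dump(p,open(n[0]+'7.pkl','wb'))
s=pickle.load(open('s7.pkl','rb'))['pixels'];t=pickle.load(open('t7.pkl','rb'))['pixels'];w=pickle.load(open('w7.pkl','rb'))['pixels']
a=cv2.resize(s[285:415,130:230],(300,390),interpolation=cv2.INTER_CUBIC)
b=cv2.resize(t[190:250,20:140],(480,240),interpolation=cv2.INTER_CUBIC)
c=cv2.resize(w[150:300,200:360],(160,150))
d=cv2.resize(s[120:270,180:300],(300,375))[:150]
o=np.zeros((400,780,3),np.uint8);o[:390,:300]=a;o[:240,300:]=b;o[245:395,300:460]=c;o[245:395,470:770]=d
cv2.imwrite('pics/c7.png',o[:,:,::-1])
E
```

```text
16.55 [644.2593583   21.06043946 167.85241658] [-2.17325693e-04  1.55313826e-01  9.87865157e-01 -5.32435847e-06] 45.767435044730135
66.52765349603142 [576.3  44.2 365.4] [[0.308, 0.951, 0.001], [0.919, -0.298, 0.259], [0.246, -0.079, -0.966]]
[ 6.35526565e+02  2.45661588e+01 -1.99370225e-01] 25.0 65312
```

View pics/c7.png

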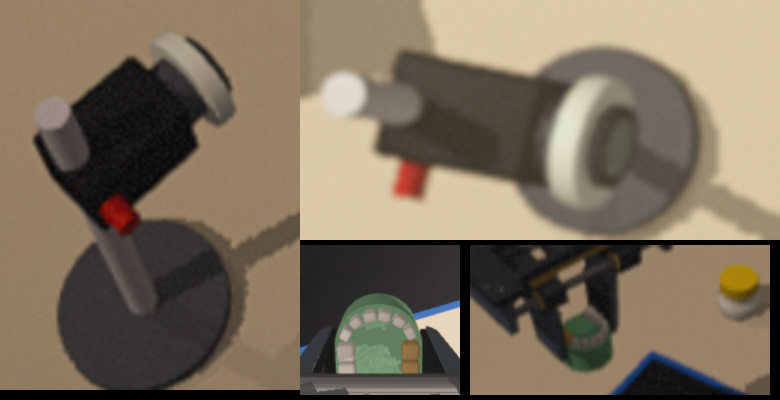

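The model is held level in the fingers. In the camera crops, the foot is centred at (606,139) top and (144,306) side, the column top at (343,93) and (54,110), the ring at (592,142) and (190,78), and the glass at (622,143) top.

```bash
cat > cam.py <<'E'
from h import *;import pickle
S=pickle.load(open('s7.pkl','rb'));T=pickle.load(open('t7.pkl','rb'))
tc=lambda u,v:np.array([(u-300)/4+20,v/4+190])-.4
sc=lambda u,v:np.array([u/3+130,v/3+285])-.35
def P(q,dx,dy,z): 
    c,s=np.cos(q[2]),np.sin(q[2]);return [q[0]+c*dx-s*dy,q[1]+s*dx+c*dy,z]
def res(q):
    x,y,a,z,r=q
    o=[proj(T,P(q,30,0,14))[0]-tc(606,139),proj(S,P(q,30,0,14))[0]-sc(144,304),
     proj(T,P(q,30,0,276))[0]-tc(343,93),proj(S,P(q,30,0,276))[0]-sc(54,110),
     proj(T,P(q,35,0,z+25))[0]-tc(389,101),
     proj(T,P(q,r,0,z))[0]-tc(592,142),proj(S,P(q,r,0,z))[0]-sc(190,78),proj(T,P(q,-60,0,z))[0]-tc(621,143)]
    return np.concatenate(o)
r=least_squares(res,[465,400,1.4,200,-50],x_scale=[100,100,1,100,100])
q=r.x;print(q.round(3),r.fun.round(1));np.save('q.npy',q)
print('focus',P(q,-180,0,q[3]),'lens',P(q,-60,0,q[3]))
# tool yaw so that tool +x = head +x
f=np.array(P(q,-180,0,q[3]));X=np.array([np.cos(q[2]),np.sin(q[2]),0])
print('TCP target',f-31.3*X-[0,0,41.7])
E
python3 cam.py
```

```text
[465.602 401.244   1.396 203.937 -46.447] [-1.9 -0.1  0.3 -1.6  0.1  0.1  0.2  0.4  0.5  0.2 -0.3 -0.8  0.4 -0.1
 -0.4  0.3]
focus [np.float64(434.2774046017976), np.float64(223.99102187475947), np.float64(203.9365236871312)] lens [np.float64(455.16038746545064), np.float64(342.15997307056375), np.float64(203.9365236871312)]
TCP target [428.83042657 193.16862044 162.23652369]
```

{"name": "apply_moves", "arguments": {
  "translation": [
    [26,10,0],
    [26,10,0],
    [26,10,0],
    [26,10,0],
    [26,10,0],
    [26,10,0],
    [26,10,0],
    [26,10,0],
    [26,9,0],
    [24,9,0]
  ],
  "roll": [0,0,0,0,0,0,0,0,0,0]
}}

```text
t: 17.65
eef_pos: [427.5, 193.8, 167.2]
eef_rot: [-0.001, 0.155, 0.988, -0.0]
wrist_force: [-0.1, -0.8, -0.0]
grip_width: 45.9
finger_force: 25.0
```

{"name": "apply_moves", "arguments": {
  "translation": [
    [0,0,0],
    [0,0,0],
    [0,0,0],
    [0,0,0],
    [0,0,0],
    [0,0,0],
    [0,0,0],
    [0,0,0],
    [0,0,0],
    [0,0,0]
  ],
  "roll": [0.14,0.145,0.145,0.145,0.145,0.145,0.145,0.145,0.14,0.139]
}}

```text
t: 18.65
eef_pos: [428.5, 193.2, 167.2]
eef_rot: [-0.0, 0.768, 0.64, -0.001]
wrist_force: [0.1, 0.2, -0.4]
grip_width: 46.2
finger_force: 25.0
```

{"name": "apply_moves", "arguments": {
  "translation": [
    [0,0,0],
    [0,0,0],
    [0,0,0],
    [0,0,0],
    [0,0,0],
    [0,0,0],
    [0,0,0],
    [0,0,0],
    [0,0,0],
    [0,0,0]
  ],
  "roll": [0,0,0,0,0,0,0,0,0,0]
}}

```text
t: 19.65
eef_pos: [429.2, 193.5, 168.3]
eef_rot: [-0.0, 0.766, 0.643, -0.0]
wrist_force: [0.0, -0.5, -1.4]
grip_width: 46.3
finger_force: 25.0
```

```bash
python3 - <<'E'
from plant import arm
from h import *;import pickle
s=arm.sense();e=s['eef_pos'];q=s['eef_rot'];print(s['t'],e,q,s['grip_width'],s['finger_force'])
P={n:arm.get_image(n) for n in('side','top','wrist')};pickle.dump(P,open('p8.pkl','wb'));pickle.dump(P['wrist'],open('w8.pkl','wb'))
c=np.load('q.npy');h=c[2];X=np.array([np.cos(h),np.sin(h),0])
yaw=np.arctan2(2*q[1]*q[2],q[1]**2-q[2]**2);print('yaw',yaw,'want',h)
from numpy import cos,sin
fr=np.array(e)+31.3*np.array([cos(yaw),sin(yaw),0])+[0,0,41.7];f=np.array([c[0],c[1],c[3]])-180*X
print('front',fr,'focus',f,'lens px',[proj(P[n],f+120*X)[0].round() for n in P])
for n in P: print(n,proj(P[n],fr)[0].round(1))
a=cv2.resize(P['side']['pixels'][230:420,120:320],(500,475),interpolation=cv2.INTER_CUBIC)
b=cv2.resize(P['wrist']['pixels'][0:300,100:460],(300,250));o=np.zeros((475,800,3),np.uint8);o[:,:500]=a;o[:250,500:]=b
cv2.imwrite('pics/c8.png',o[:,:,::-1])
E
python3 fm.py w8.pkl 174 432 204 -1.75
```

```text
19.65 [429.16754627 193.47874396 168.3287083 ] [-3.50346256e-06  7.66186858e-01  6.42617848e-01 -5.28241379e-07] 46.31021274800204 24.999708831310272
yaw 1.3958202253945884 want 1.395880898267947
front [434.61639438 224.30081485 210.0287083 ] focus [434.2774046  223.99102187 203.93652369] lens px [array([199., 305.]), array([ 99., 226.]), array([276., -60.])]
side [248.7 259.5]
top [161.8 237.2]
wrist [277.6 216.1]
[432.   210.    -1.95] 0.0 65536
```

View pics/c8.png

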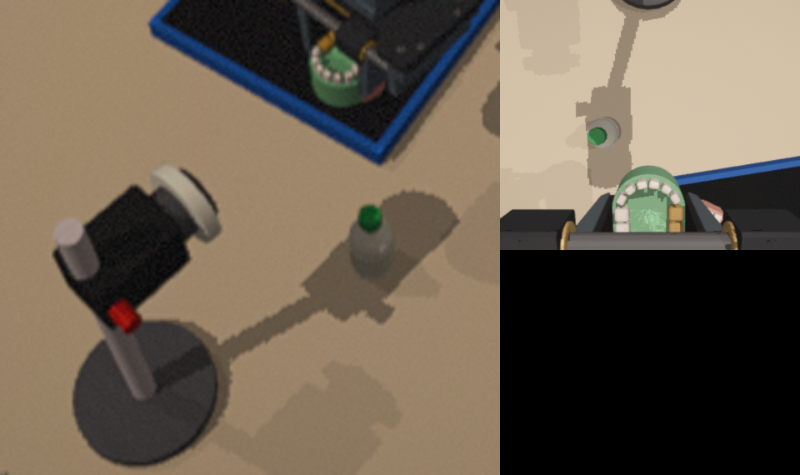

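The side view shows the model in the gripper facing the camera, front teeth at about (250,261) in image pixels against a predicted (249,260). The wrist view shows it square between the fingers, so only about 5 mm of lowering is left.

{"name": "apply_moves", "arguments": {
  "translation": [
    [0,0,3],
    [0,0,2],
    [0,0,0],
    [0,0,0],
    [0,0,0],
    [0,0,0],
    [0,0,0],
    [0,0,0],
    [0,0,0],
    [0,0,0]
  ],
  "roll": [0,0,0,0,0,0,0,0,0,0]
}}

```text
t: 20.8
eef_pos: [429.2, 193.5, 163.3]
eef_rot: [-0.0, 0.766, 0.643, 0.0]
wrist_force: [0.5, -0.0, -1.3]
grip_width: 46.0
finger_force: 25.0
```

Run:
```python
from plant import arm
s=arm.sense();print(s['eef_pos'],s['finger_force'],abs(s['qvel']).max() if hasattr(s['qvel'],'max') else s['qvel'])
print(arm.close_job())
```

```text
[429.16856814 193.48920504 163.34245002] 24.999577403068542 0.0013471558149783774
the job is handed in; nothing more can be done
None
```

The job is handed in at about 21 s, with no verdict returned: the lever was last measured within about 0.03 rad of the green mark, and the green model is held still and upright facing the lens, with its front teeth about 1 mm from the estimated focus point.

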